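# Close up the paint box

### The job

Close up the wooden paint box for the day, using only your fingertips: push both drawers fully home, flush with the front of the box, and push the stiff lid over until it lies fully shut. Take hold of nothing (do not grip the knobs), do not lift the box or shove it along the table, and leave the jars, brushes and other things around it where they are.

Things in the scene. Friction and masses are not known exactly. Their poses are not given: they have to be found in the camera images.
- paintbox: wooden paint box standing loose on the table, about 4 kg, 170 mm deep (its x), 300 mm wide (its y), 80 mm high without the lid. Origin: centre of its underside; z up; its front, with the two drawers, faces its -x (towards the robot, turned by up to 0.3 rad). The tray on top, under the lid, holds paint tubes that stay below the rim. A push on it of more than about 20 N may make it slide
- wide_drawer (a joint): the wide drawer, on the box's left (+y) half, its front 168 mm wide and 38 mm high: opening in m, 0 is shut with its front flush with the box front, grows as it comes out along the box's -x (up to 0.10). It slides with about 1 N of friction and stays where it is left; a firm stop at 0
- wide_knob (a point): middle of the wide drawer's brass knob: a cylinder along the box's x, 20 mm in diameter, 18 mm long, centred on the drawer front, its axis 29 mm above the table. This point lies 9 mm out from the drawer front and 9 mm behind the knob's flat end; it moves with the drawer, and with the drawer shut it is at (-94, 56, 29) mm in the box's frame. Axes as the box's
- narrow_drawer (a joint): the narrow drawer, on the box's right (-y) side, its front 102 mm wide and 38 mm high: opening in m, as for the wide drawer
- narrow_knob (a point): middle of the narrow drawer's knob, the same knob as on the wide drawer; with the drawer shut it is at (-94, -89, 29) mm in the box's frame
- lid (a joint): the box's lid, a plain wooden board 170 mm x 300 mm, 8 mm thick, without a handle, hinged along the box's rear (+x) top edge: angle in rad, 0 is shut and lying on the box, 1.57 is standing upright (limit 1.75). It starts standing open, leaning somewhat towards the robot. Its hinge is stiff: it stays where it is left, and needs about 2 to 3 N at its free edge to move; a firm stop at 0
- lid_hinge (a point): middle of the lid's hinge line, on the underside of the board, at (85, 0, 80.5) mm in the box's frame; the hinge line runs along the box's y. The point turns with the lid: its -x axis runs along the board to the free edge, its z axis points out of the board's outer face (up when the lid is shut, away from the robot when it stands open)
- lid_edge (a point): middle of the lid's free edge on its outer face: 170 mm along the board from the hinge line and 8 mm out (the board's thickness)
- brush_tin: metal tin with four paint brushes standing in it, 68 mm across, 232 mm high, beside the box on its left. Loose, bystander: leave it alone. Origin: centre of its underside
- turps_bottle: amber glass bottle, 60 mm across, 170 mm high, beside the box on its right. Loose, bystander: leave it alone. Origin: centre of its underside
- ink_pot: small glass jar with a black cap, 44 mm across, 45 mm high, just off the front right corner of the box, next to the narrow drawer. Loose, bystander: leave it alone. Origin: centre of its underside
- gesso_jar: white jar with a black cap, 72 mm across, 80 mm high, front left of the box. Loose, bystander: leave it alone. Origin: centre of its underside
- rinse_cup: white ceramic cup, 72 mm across, 80 mm high, front right of the box. Loose, bystander: leave it alone. Origin: centre of its underside
- flat_brush: paint brush about 200 mm long lying flat on the table, to the left of the box, beyond the jars. Loose, bystander: leave it alone. Origin at its underside, its length along its x
- varnish_can: steel can, 66 mm across, 110 mm high, left of the box towards the back. Loose, bystander: leave it alone. Origin: centre of its underside

How it is judged:
By the outcome, as a careful person would: the job done as asked, in the order asked, and still so for the second after the job is handed in, with the robot touching nothing.
It also fails if it takes over 61 s, if anything falls off the work surface, if the arm or the gripper's body presses on something with over 40 N, if the wrist force passes 120 N, or if a joint passes its speed limit or range.

### The arm

A 6-joint arm with a two-finger parallel gripper is mounted at the origin on the work surface. World frame = base frame: x ahead of the robot, y to its left, z up, the work surface at z = 0. Lengths are in mm, angles in degrees, forces in N, time in s.
With the tool pointing down it reaches from about 300 to 850 mm from the base axis. Payload 4.2 kg.
Tool frame: the origin (TCP) lies midway between the tips of the shut fingers; the grasp point (between the pads) lies 19 mm behind it (env.grip_depth is the distance from the TCP to the grasp point, in mm); z points along the fingers, y is the line along which they close (so a half turn about z gives the same grasp; the last joint's range is limited). The gripper opens to 91 mm and grips with 3 to 60 N. Pads are 32 mm wide; open, the fingers measure 118 mm over their backs; the gripper's body (76 mm by 178 mm) begins 60 mm behind the grasp point.
Start: joints at [-75.86, 18.312, 89.639, -0, 72.044, -1.146], TCP at [151.599, -554.672, 213.976] pointing down, gripper open.
Joint ranges: [-177.97, 177.97], [-48.28, 115.42], [12.27, 149.76], [-77.06, 257.06], [2.81, 150.46], [-146.56, 146.56]. Speed limits (degrees/s): [147.25, 147.25, 180, 180, 180, 180].

### API

Orientations are given as [roll, pitch, yaw] about the fixed x, y, z axes, in that order (R = Rz(yaw) Ry(pitch) Rx(roll)).
In Python, from workcell import env, eyes gives the robot as it stands.
- The arm moves only by the tool send_rows, never from a script. Its argument "motion" is a list of rows, each a list of 7 numbers: the shift along the world's x, y, z normalised to -1 to 1, where 1 is 0.5 m, then the turn, a rotation vector about the world's x, y, z normalised to -1 to 1, where 1 is 60 degrees, then the opening, from -1 (shut) to 1 (fully open). A call has 1 to 20 rows; each row is the pose to reach, as a shift and turn from the pose commanded when the call began; what a row does not reach only later rows make up. A row lasts 1/8 s, in which the tool goes at most 62.5 mm and 10.7 degrees, less where a joint would pass 70% of its speed; a pose out of reach is approached as far as the arm can. A call with a number of a shift or a turn outside -1 to 1 is refused whole. A call with a gripper value outside its range is refused whole. The fingers move at their own pace and stop on an object; "squeeze" is the grip in N (left out, the last holds). Time passes only in rows, so rows that repeat a pose let the fingers close. It gives the time, the measured TCP pose, the force, the opening and the grip force at its end, in the units of the state.
- env.state(): the state, without advancing time (a new reading comes with each control period).
- eyes.grab_frame(name): name is "scene" or "top"; returns a dict with "pixels" (420x560x3 uint8, red, green, blue), "depth" (420x560 float32, mm along the optical axis (not along the pixel's ray), 0 where there is no reading), "fx", "fy", "cx", "cy" (pixels), "R" (3x3) and "t" (3): a world point X has camera coordinates R X + t. Camera axes: x right, y down, z forward; pixel columns grow to the right and rows downward; lengths in mm; the calibration is good to about 2 mm. A picture is of the moment at which its call begins.
- env.job_done(): hands the job in; it is judged then, once.
The state is a dict: "time_s": time; "qpos": joint angles; "qvel": joint speeds; "effort": joint torques, N m; "ee_pos": TCP position; "ee_rot": TCP orientation; "force": force on the tool from outside, world axes, zero at the start; "torque": the same for the moment, N m; "gripper_width": finger opening in mm; "gripper_force": force on a finger pad.
Only numpy, scipy, OpenCV 4.12 (cv2) and the standard library are available. Lean on these libraries where they do the work, as an engineer would, in place of code of your own. Each camera call takes 0.05 s, during which the arm holds its last target. There are 200 camera calls.

## Working session

There is one attempt and no reset: what is moved stays moved. The work goes in short steps, Python scripts to look and compute and a tool call to move; the robot and the scene stay as the last step left them, time stands still between calls to the robot, and variables do not carry over. Pictures are saved under pics/ and viewed, at most 10 in all, crops included, and the job is handed in when it is done.

Besides the shell and the picture viewer there is one more tool, called after "Call:" by a JSON object that holds its "fn" and its "kwargs". send_rows: Moves the arm, as the interface text tells. Its arguments: {"type":"object","properties":{"motion":{"type":"array"},"squeeze":{"type":"number"}},"required":["motion"]}

```bash
mkdir -p pics
python3 - <<'E'
from workcell import env, eyes
import numpy as np, cv2
for n in("scene","top"):
    f=eyes.grab_frame(n); np.savez(f"{n}.npz",**f); cv2.imwrite(f"pics/{n}0.png",f["pixels"][:,:,::-1])
    print(n,f["fx"],f["cx"],f["cy"],-f["R"].T@f["t"],f["R"].round(2).tolist(),(f["depth"]>0).mean())
print(env.state())
E
```

```text
scene 436.1969493661471 272.23312906439253 208.77839045208563 [946.96989312 514.39088963 915.00097954] [[-0.76, 0.65, 0.01], [0.53, 0.63, -0.57], [-0.37, -0.43, -0.82]] 0.9960841836734694
top 426.4437362182414 285.03175337224155 202.73909810963426 [ 372.12446651   55.73599512 1167.15684359] [[0.02, -1.0, -0.02], [-0.98, -0.02, -0.18], [0.18, 0.02, -0.98]] 0.9960204081632653
{'time_s': 0.1, 'qpos': array([-7.58594914e+01,  1.83464418e+01,  8.96986725e+01, -1.63099886e-03,
        7.20453338e+01, -1.14484296e+00]), 'qvel': array([ 0.04281635, -0.05166903, -0.16004839, -0.03120671,  0.00584585,
       -0.07917979]), 'effort': array([ 1.29667016e-03, -4.13332880e+01, -2.32510257e+01,  7.28734117e-02,
        4.21845820e-02, -5.85243811e-05]), 'ee_pos': array([ 151.47613931, -554.21640137,  213.2248073 ]), 'ee_rot': array([-1.79909539e+02, -2.56682811e-04,  1.52858553e+01]), 'force': array([-0.73399405,  0.57565036, -0.66674646]), 'torque': array([ 0.00441527,  0.06279463, -0.04939869]), 'gripper_force': 0.0, 'gripper_width': 91.4560747242849}
```

View pics/scene0.png

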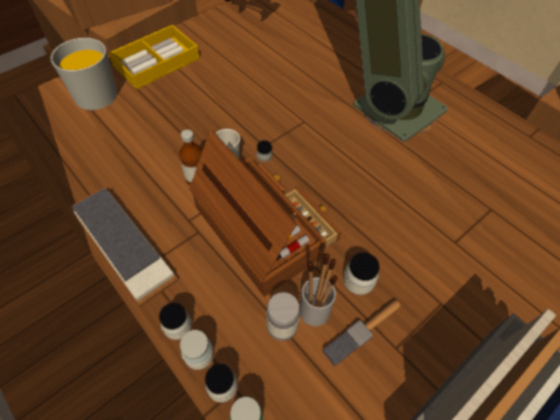

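View pics/top0.png

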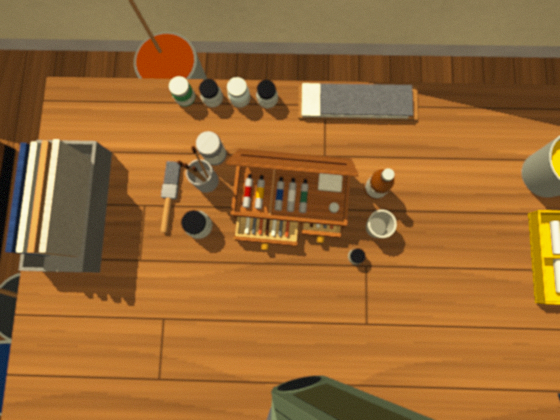

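The scene view shows the box with its lid standing. The top view shows the box at columns 232-348, rows 155-245. The drawers are out towards the robot, with knobs near (264,246) and (320,239), the ink pot at (358,257), the cup at (381,224) and the gesso jar at (196,224). Next I'll use the depth data for geometry.

```bash
cat > h.py <<'E'
import numpy as np, cv2
def world(f):
    v,u=np.mgrid[:420,:560]; d=f["depth"]
    c=np.stack([(u-f["cx"])/f["fx"]*d,(v-f["cy"])/f["fy"]*d,d],-1)
    return (c-f["t"])@f["R"]
def proj(f,X):
    c=np.asarray(X)@f["R"].T+f["t"]; return np.stack([f["fx"]*c[...,0]/c[...,2]+f["cx"],f["fy"]*c[...,1]/c[...,2]+f["cy"]],-1)
def ray(f,u,v,z):
    d=f["R"].T@np.array([(u-f["cx"])/f["fx"],(v-f["cy"])/f["fy"],1]); o=-f["R"].T@f["t"]; return o+d*(z-o[2])/d[2]
E
python3 - <<'E'
from h import *
f=dict(np.load("top.npz")); W=world(f)
np.set_printoptions(linewidth=220,suppress=True)
for u in (244,264,285,307,320,335): 
    print(u,[tuple(W[v,u].round().astype(int)) for v in range(150,252,3)])
im=f["pixels"][140:270,180:400,::-1]; cv2.imwrite("pics/c1.png",cv2.resize(im,(792,468),interpolation=cv2.INTER_CUBIC))
g=dict(np.load("scene.npz")); im=g["pixels"][120:300,170:370,::-1]; cv2.imwrite("pics/c2.png",cv2.resize(im,(660,594),interpolation=cv2.INTER_CUBIC))
E
```

```text
244 [(np.int64(699), np.int64(186), np.int64(110)), (np.int64(680), np.int64(181), np.int64(144)), (np.int64(664), np.int64(177), np.int64(173)), (np.int64(648), np.int64(173), np.int64(202)), (np.int64(634), np.int64(170), np.int64(227)), (np.int64(627), np.int64(170), np.int64(228)), (np.int64(664), np.int64(190), np.int64(60)), (np.int64(656), np.int64(190), np.int64(58)), (np.int64(648), np.int64(189), np.int64(58)), (np.int64(640), np.int64(189), np.int64(56)), (np.int64(632), np.int64(189), np.int64(55)), (np.int64(623), np.int64(188), np.int64(58)), (np.int64(616), np.int64(189), np.int64(52)), (np.int64(608), np.int64(188), np.int64(53)), (np.int64(600), np.int64(188), np.int64(52)), (np.int64(591), np.int64(187), np.int64(57)), (np.int64(580), np.int64(185), np.int64(70)), (np.int64(571), np.int64(184), np.int64(75)), (np.int64(563), np.int64(184), np.int64(77)), (np.int64(559), np.int64(186), np.int64(56)), (np.int64(550), np.int64(185), np.int64(57)), (np.int64(538), np.int64(182), np.int64(83)), (np.int64(534), np.int64(184), np.int64(61)), (np.int64(533), np.int64(190), 
[... 7556 characters left out ...]
p.int64(76)), (np.int64(561), np.int64(-53), np.int64(74)), (np.int64(553), np.int64(-53), np.int64(76)), (np.int64(548), np.int64(-55), np.int64(55)), (np.int64(539), np.int64(-54), np.int64(59)), (np.int64(532), np.int64(-55), np.int64(54)), (np.int64(520), np.int64(-52), np.int64(82)), (np.int64(517), np.int64(-55), np.int64(52)), (np.int64(513), np.int64(-58), np.int64(19)), (np.int64(502), np.int64(-56), np.int64(42)), (np.int64(493), np.int64(-56), np.int64(49)), (np.int64(489), np.int64(-59), np.int64(15)), (np.int64(482), np.int64(-61), np.int64(-2)), (np.int64(474), np.int64(-60), np.int64(1)), (np.int64(465), np.int64(-60), np.int64(7)), (np.int64(457), np.int64(-60), np.int64(2))]
```

View pics/c1.png

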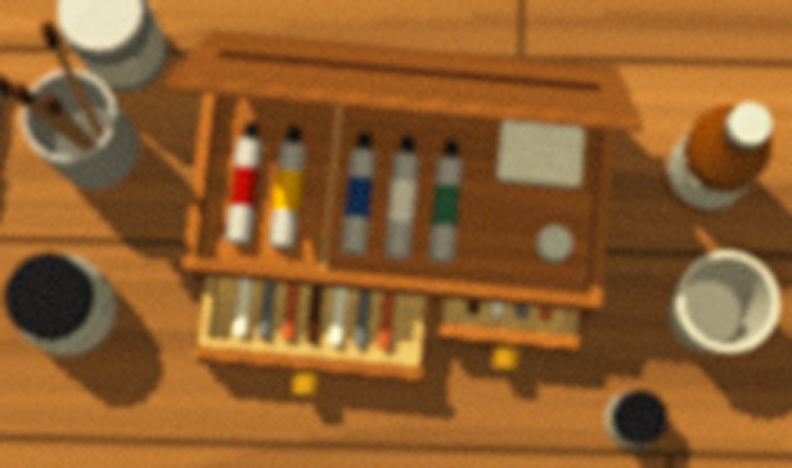

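View pics/c2.png

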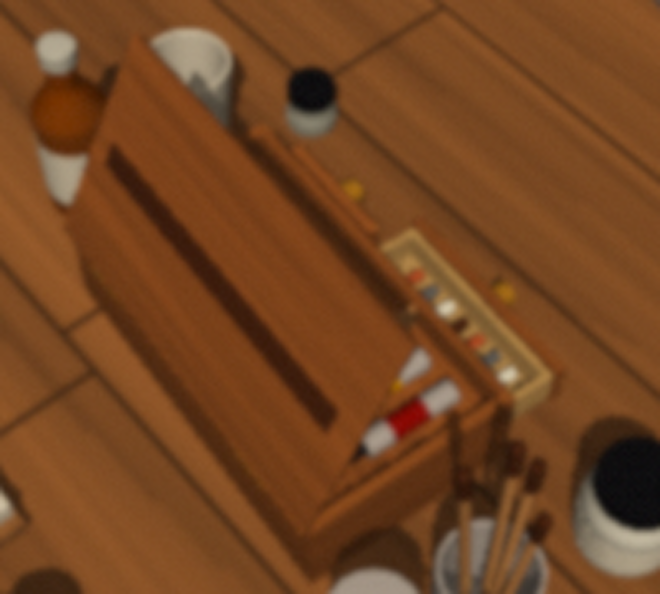

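Run:
```python
from h import *
np.set_printoptions(suppress=True,precision=2)
f=dict(np.load("top.npz")); W=world(f)
# lid plane, top view + scene view
g=dict(np.load("scene.npz")); G=world(g)
yaw=None
for nm,P in(("top",W),("scene",G)):
    m=(P[...,2]>110)&(P[...,2]<215)&(P[...,0]>600)&(P[...,0]<720)&(P[...,1]<165)&(P[...,1]>-65)
    Q=P[m]; 
    for _ in range(6):
        c=Q.mean(0); n=np.linalg.svd(Q-c,full_matrices=False)[2][2]; n*=np.sign(n[0]); r=(P[m]-c)@n; Q=P[m][abs(r)<5]
    yaw=np.arctan2(n[1],n[0]); print(nm,len(Q),"n",n,"yaw",yaw,"lean from vertical deg",np.degrees(np.arcsin(n[2])),"d",c@n,c)
# box rim corners
fl=ray(f,231.4,213.8,80); fr=ray(f,347.5,223.9,80); print(fl,fr,np.linalg.norm(fl-fr),"yaw",np.arctan2(-(fl-fr)[0],(fl-fr)[1]))
hsv=cv2.cvtColor(f["pixels"],cv2.COLOR_RGB2HSV)
m=((hsv[...,0]>18)&(hsv[...,0]<32)&(hsv[...,1]>190)&(hsv[...,2]>140)).astype(np.uint8); m[:228]=0; m[256:]=0
n,l,s,c=cv2.connectedComponentsWithStats(m)
for i in range(1,n):
    if s[i,4]>4 and 230<c[i][0]<350: print("knob?",s[i],c[i],ray(f,*c[i],35))
for nm,u,v,z in(("wide L",235,239.2,48),("wide R",298,245,48),("nar L",302.5,233.5,48),("nar R",340.5,236.5,48),("ink",357.5,256,45),("cup",381.5,222.5,80),("gesso",193.8,222,80)): print(nm,ray(f,u,v,z))
# top of wall in brush tin
P=W[170:200,185:215].reshape(-1,3); P=P[(P[:,2]>60)]; print("tin",P.min(0),P.max(0))
```

```text
top 961 n [ 0.88 -0.06  0.47] yaw -0.07170747080546097 lean from vertical deg 27.98004502230569 d 654.9973475341226 [658.72  49.08 165.99]
scene 3803 n [ 0.88 -0.06  0.47] yaw -0.07324629225256434 lean from vertical deg 27.962031076799423 d 653.6846376570388 [658.6   56.56 164.61]
[536.04 214.89  80.  ] [516.51 -84.34  80.  ] 299.8702666783769 yaw -0.06517310687655034
knob? [317 237   6   5  27] [319.78 239.04] [480.35 -16.68  35.  ]
knob? [262 243   6   7  29] [264.24 246.  ] [458.47 130.18  35.  ]
wide L [473.53 206.91  48.  ]
wide R [462.16  40.95  48.  ]
nar L [492.64  29.69  48.  ]
nar R [487.03 -70.09  48.  ]
ink [ 437.38 -114.76   45.  ]
cup [ 522.08 -171.2    80.  ]
gesso [512.51 311.01  80.  ]
tin [372.12  55.74  60.08] [ 652.41  332.52 1167.16]
```

Results: box yaw is about -0.07 rad with its centre near (611, 60). The wide drawer is about 63 mm out and the narrow one about 31 mm. The lid is at 62° and its plane agrees with the hinge to 1 mm. I'll shut the fingers and go to the wide knob.

Call:
{"fn": "send_rows", "kwargs": {"motion": [[0.06,0.11,0,0,0,-0.1,-1],[0.12,0.22,0,0,0,-0.2,-1],[0.18,0.33,0,0,0,-0.322,-1],[0.24,0.42,0,0,0,-0.322,-1],[0.297,0.51,0,0,0,-0.322,-1],[0.297,0.51,0,0,0,-0.322,-1]], "squeeze": 5}}

```text
time_s: 0.85
ee_pos: [301.0, -297.0, 213.8]
ee_rot: [-180.0, 0.0, -3.7]
force: [0.3, -0.4, -1.0]
gripper_width: 34.0
gripper_force: 0.0
```

Call:
{"fn": "send_rows", "kwargs": {"motion": [[0.03,0.12,0,0,0,0,-1],[0.06,0.24,0,0,0,0,-1],[0.09,0.36,0,0,0,0,-1],[0.12,0.48,0,0,0,0,-1],[0.15,0.6,0,0,0,0,-1],[0.18,0.72,0,0,0,0,-1],[0.2,0.82,-0.04,0,0,0,-1],[0.2,0.86,-0.14,0,0,0,-1],[0.2,0.86,-0.24,0,0,0,-1],[0.2,0.86,-0.34,0,0,0,-1],[0.2,0.86,-0.386,0,0,0,-1],[0.2,0.86,-0.386,0,0,0,-1],[0.2,0.86,-0.386,0,0,0,-1]]}}

```text
time_s: 2.48
ee_pos: [401.3, 130.1, 21.7]
ee_rot: [-180.0, -0.1, -4.1]
force: [-0.1, 0.6, -0.0]
gripper_width: 0.3
gripper_force: 0.0
```

Call:
{"fn": "send_rows", "kwargs": {"motion": [[0.03,-0.002,0,0,0,0,-1],[0.05,-0.0035,0,0,0,0,-1],[0.07,-0.005,0,0,0,0,-1],[0.09,-0.0063,0,0,0,0,-1],[0.105,-0.0075,0,0,0,0,-1],[0.12,-0.0085,0,0,0,0,-1],[0.135,-0.0095,0,0,0,0,-1],[0.15,-0.0105,0,0,0,0,-1],[0.162,-0.0113,0,0,0,0,-1],[0.17,-0.012,0,0,0,0,-1],[0.17,-0.012,0,0,0,0,-1]]}}

```text
time_s: 3.85
ee_pos: [485.8, 124.5, 21.0]
ee_rot: [-180.0, -0.1, -4.0]
force: [0.5, 0.6, 0.1]
gripper_width: 0.7
gripper_force: 0.0
```

Run:
```python
from workcell import env, eyes
from h import *
n="scene"; f=eyes.grab_frame(n); np.savez("s1.npz",**f)
g=eyes.grab_frame("top"); np.savez("t1.npz",**g)
a=cv2.resize(f["pixels"][120:300,170:370,::-1],(660,594),interpolation=cv2.INTER_CUBIC)
cv2.imwrite("pics/s1.png",a)
print(env.state()["ee_pos"],env.state()["force"])
```

```text
[485.43414866 124.46907502  21.06502962] [ 0.08050059 -0.20822044 -0.42896406]
```

View pics/s1.png

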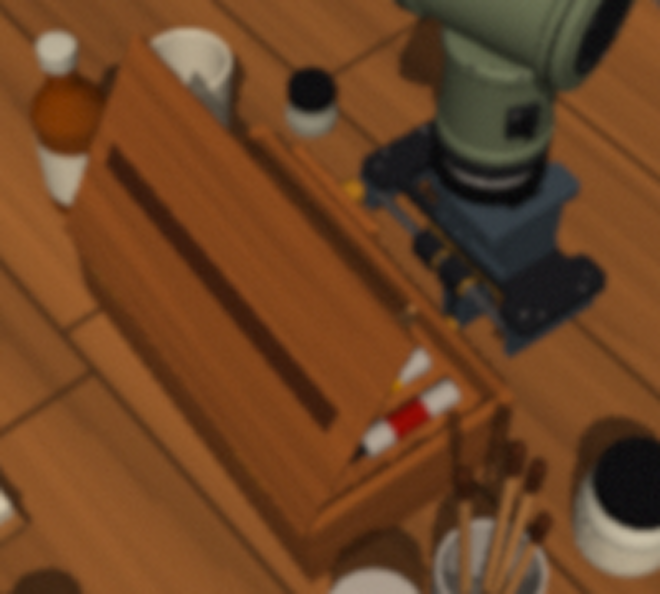

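The finger is on the knob and the drawer is almost in (knob at crop (450,322)). I'll creep to the stop, watching the force.

Call:
{"fn": "send_rows", "kwargs": {"motion": [[0.006,-0.0004,0,0,0,0,-1],[0.01,-0.0007,0,0,0,0,-1],[0.014,-0.001,0,0,0,0,-1]]}}

```text
time_s: 4.32
ee_pos: [492.1, 123.9, 21.0]
ee_rot: [180.0, 0.0, -4.0]
force: [-1.1, 0.1, 0.5]
gripper_width: 0.6
gripper_force: 0.5
```

Call:
{"fn": "send_rows", "kwargs": {"motion": [[0.004,-0.0003,0,0,0,0,-1],[0.004,-0.0003,0,0,0,0,-1]]}}

```text
time_s: 4.58
ee_pos: [493.7, 123.7, 20.9]
ee_rot: [180.0, 0.1, -4.0]
force: [-2.7, 0.6, 0.9]
gripper_width: 0.4
gripper_force: 1.3
```

Call:
{"fn": "send_rows", "kwargs": {"motion": [[0.004,-0.0003,0,0,0,0,-1],[0.004,-0.0003,0,0,0,0,-1]]}}

```text
time_s: 4.82
ee_pos: [493.7, 123.7, 20.9]
ee_rot: [180.0, 0.3, -4.1]
force: [-6.3, 2.5, 5.1]
gripper_width: 0.7
gripper_force: 3.6
```

Call:
{"fn": "send_rows", "kwargs": {"motion": [[0.003,-0.0002,0,0,0,0,-1],[0.003,-0.0002,0,0,0,0,-1]]}}

```text
time_s: 5.08
ee_pos: [493.7, 123.6, 20.8]
ee_rot: [180.0, 0.5, -4.1]
force: [-9.8, 3.3, 8.5]
gripper_width: 0.5
gripper_force: 5.1
```

Stop confirmed: the position held at 493.7 while the force rose. Next is the narrow drawer, whose shut TCP should be about (483.5, -21).

Call:
{"fn": "send_rows", "kwargs": {"motion": [[-0.02,0.001,0,0,0,0,-1],[-0.1,0.005,0,0,0,0,-1],[-0.136,0,0,0,0,0,-1],[-0.136,-0.12,0,0,0,0,-1],[-0.136,-0.24,0,0,0,0,-1],[-0.136,-0.282,0,0,0,0,-1],[-0.136,-0.282,0,0,0,0,-1],[-0.11,-0.284,0,0,0,0,-1],[-0.09,-0.285,0,0,0,0,-1],[-0.075,-0.286,0,0,0,0,-1],[-0.06,-0.287,0,0,0,0,-1],[-0.046,-0.288,0,0,0,0,-1],[-0.036,-0.2888,0,0,0,0,-1],[-0.036,-0.2888,0,0,0,0,-1]]}}

```text
time_s: 6.82
ee_pos: [480.3, -21.1, 21.0]
ee_rot: [180.0, -0.1, -4.0]
force: [-0.5, -0.9, 0.0]
gripper_width: 0.3
gripper_force: 0.0
```

Call:
{"fn": "send_rows", "kwargs": {"motion": [[0.004,-0.0003,0,0,0,0,-1],[0.004,-0.0003,0,0,0,0,-1]]}}

```text
time_s: 7.08
ee_pos: [481.7, -21.3, 21.0]
ee_rot: [180.0, -0.0, -4.0]
force: [0.3, 0.2, -0.1]
gripper_width: 0.5
gripper_force: 0.1
```

Call:
{"fn": "send_rows", "kwargs": {"motion": [[0.004,-0.0003,0,0,0,0,-1],[0.004,-0.0003,0,0,0,0,-1]]}}

```text
time_s: 7.32
ee_pos: [483.2, -21.3, 20.9]
ee_rot: [180.0, 0.1, -4.0]
force: [-1.7, -0.4, 1.5]
gripper_width: 0.6
gripper_force: 1.0
```

Call:
{"fn": "send_rows", "kwargs": {"motion": [[0.004,-0.0003,0,0,0,0,-1],[0.004,-0.0003,0,0,0,0,-1]]}}

```text
time_s: 7.58
ee_pos: [483.2, -21.3, 20.8]
ee_rot: [180.0, 0.3, -4.0]
force: [-6.4, -0.7, 5.0]
gripper_width: 0.7
gripper_force: 3.1
```

Call:
{"fn": "send_rows", "kwargs": {"motion": [[0.004,-0.0003,0,0,0,0,-1],[0.004,-0.0003,0,0,0,0,-1]]}}

```text
time_s: 7.82
ee_pos: [483.2, -21.3, 20.6]
ee_rot: [180.0, 0.5, -4.0]
force: [-10.1, -0.5, 8.1]
gripper_width: 0.6
gripper_force: 5.0
```

Both drawers are home. Next I retract, go up and over the lid, and come down behind its free edge.

Call:
{"fn": "send_rows", "kwargs": {"motion": [[-0.02,0.001,0,0,0,0,-1],[-0.1,0.007,0,0,0,0,-1],[-0.1,0.007,0.12,0,0,0,-1],[-0.1,0.007,0.24,0,0,0,-1],[-0.1,0.007,0.36,0,0,0,-1],[-0.1,0.007,0.48,0,0,0,-1],[-0.1,0.007,0.54,0,0,0,-1],[0.01,0.05,0.54,0,0,0,-1],[0.12,0.09,0.54,0,0,0,-1],[0.23,0.125,0.54,0,0,0,-1],[0.332,0.156,0.54,0,0,0,-1],[0.332,0.156,0.54,0,0,0,-1],[0.332,0.156,0.48,0,0,0,-1],[0.332,0.156,0.43,0,0,0,-1],[0.332,0.156,0.43,0,0,0,-1]]}}

```text
time_s: 9.7
ee_pos: [651.7, 56.0, 234.4]
ee_rot: [180.0, 0.2, -4.1]
force: [-0.3, -0.2, 0.2]
gripper_width: 0.5
gripper_force: 0.0
```

Run:
```python
import numpy as np
C=np.array([653.6,56.4,236.0]); h=np.array([693.4,53.6])
x=np.array([.9976,-.0698])
for d in (62,58,54,50,45,40,35,30,25,20,15,10,5,0):
    t=np.radians(d); L=150; s=-L*np.cos(t)+8*np.sin(t)+16; z=80.5+L*np.sin(t)+8*np.cos(t)
    p=np.r_[h+s*x,z]; print(d,p.round(),((p-C)/500).round(3))
```

```text
62 [646.  57. 217.] [-0.015  0.001 -0.039]
58 [637.  58. 212.] [-0.034  0.002 -0.048]
54 [628.  58. 207.] [-0.051  0.004 -0.059]
50 [619.  59. 201.] [-0.069  0.005 -0.071]
45 [609.  59. 192.] [-0.089  0.006 -0.088]
40 [600.  60. 183.] [-0.107  0.007 -0.106]
35 [591.  61. 173.] [-0.124  0.009 -0.126]
30 [584.  61. 162.] [-0.14   0.01  -0.147]
25 [577.  62. 151.] [-0.153  0.011 -0.17 ]
20 [571.  62. 139.] [-0.164  0.011 -0.193]
15 [567.  62. 127.] [-0.173  0.012 -0.218]
10 [563.  63. 114.] [-0.18   0.013 -0.243]
5 [561.  63. 102.] [-0.185  0.013 -0.269]
0 [560.  63.  88.] [-0.188  0.013 -0.295]
```

Call:
{"fn": "send_rows", "kwargs": {"motion": [[-0.005,0.001,-0.03,0,0,0,-1],[-0.015,0.001,-0.041,0,0,0,-1],[-0.025,0.002,-0.046,0,0,0,-1],[-0.034,0.002,-0.05,0,0,0,-1],[-0.043,0.003,-0.056,0,0,0,-1],[-0.051,0.004,-0.061,0,0,0,-1],[-0.06,0.004,-0.067,0,0,0,-1],[-0.069,0.005,-0.073,0,0,0,-1]]}}

```text
time_s: 10.7
ee_pos: [618.9, 58.9, 199.3]
ee_rot: [180.0, -0.0, -4.0]
force: [0.8, -0.8, 0.7]
gripper_width: 0.7
gripper_force: 0.7
```

```bash
cat >> h.py <<'E'
def lid(f,zlo,zhi,ylo=-60,yhi=165):
    P=world(f); m=(P[...,2]>zlo)&(P[...,2]<zhi)&(P[...,0]>525)&(P[...,0]<700)&(P[...,1]>ylo)&(P[...,1]<yhi); Q=P[m]
    for k in (20,12,8,5,5,5):
        c=np.median(Q,0) if k==20 else Q.mean(0); n=np.linalg.svd(Q-Q.mean(0),full_matrices=False)[2][2]; n*=np.sign(n[2]); Q=P[m][abs((P[m]-Q.mean(0))@n)<k]
    return np.degrees(np.arccos(n[2])),len(Q)
E
python3 - <<'E'
from workcell import env, eyes
from h import *
f=eyes.grab_frame("scene"); g=np.load("s1.npz")
print("before",lid(g,100,235,-60,0),"now",lid(f,100,235,-60,-25),lid(f,100,235,90,160)); 
cv2.imwrite("pics/s2.png",f["pixels"][:,:,::-1])
E
```

```text
before (np.float64(61.9408324890895), 1170) now (np.float64(48.98566326977262), 561) (np.float64(48.736154928879024), 1925)
```

View pics/s2.png

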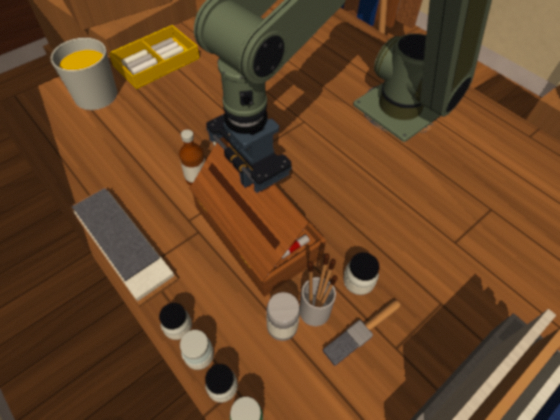

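The lid measures 49°, and the picture shows the fingers at (255,185) pressing its outer face. The bystanders haven't moved. Continuing the arc.

Call:
{"fn": "send_rows", "kwargs": {"motion": [[-0.01,0,-0.008,0,0,0,-1],[-0.02,0.001,-0.017,0,0,0,-1],[-0.029,0.001,-0.026,0,0,0,-1],[-0.038,0.002,-0.035,0,0,0,-1],[-0.047,0.003,-0.045,0,0,0,-1],[-0.055,0.004,-0.055,0,0,0,-1],[-0.063,0.004,-0.065,0,0,0,-1],[-0.071,0.005,-0.076,0,0,0,-1],[-0.078,0.005,-0.087,0,0,0,-1],[-0.084,0.006,-0.099,0,0,0,-1],[-0.09,0.006,-0.111,0,0,0,-1],[-0.095,0.006,-0.122,0,0,0,-1],[-0.1,0.007,-0.134,0,0,0,-1],[-0.104,0.007,-0.147,0,0,0,-1],[-0.108,0.008,-0.16,0,0,0,-1],[-0.111,0.008,-0.172,0,0,0,-1],[-0.114,0.008,-0.185,0,0,0,-1],[-0.116,0.008,-0.198,0,0,0,-1],[-0.118,0.008,-0.208,0,0,0,-1],[-0.118,0.008,-0.21,0,0,0,-1]]}}

```text
time_s: 13.25
ee_pos: [559.5, 62.9, 94.0]
ee_rot: [180.0, 0.1, -4.0]
force: [-0.6, 0.6, 0.7]
gripper_width: 0.1
gripper_force: 0.4
```

Call:
{"fn": "send_rows", "kwargs": {"motion": [[0,0,-0.004,0,0,0,-1],[0,0,-0.007,0,0,0,-1],[0,0,-0.01,0,0,0,-1],[0,0,-0.01,0,0,0,-1]]}}

```text
time_s: 13.75
ee_pos: [560.2, 62.9, 89.4]
ee_rot: [180.0, -0.0, -4.0]
force: [-0.1, 0.1, 0.4]
gripper_width: 0.4
gripper_force: 0.0
```

Call:
{"fn": "send_rows", "kwargs": {"motion": [[0,0,-0.003,0,0,0,-1],[0,0,-0.003,0,0,0,-1]]}}

```text
time_s: 14.0
ee_pos: [560.3, 62.9, 88.8]
ee_rot: [-180.0, -0.0, -4.0]
force: [-1.0, -0.0, 4.6]
gripper_width: 0.7
gripper_force: 2.4
```

Call:
{"fn": "send_rows", "kwargs": {"motion": [[0,0,-0.003,0,0,0,-1],[0,0,-0.003,0,0,0,-1]]}}

```text
time_s: 14.25
ee_pos: [560.4, 62.9, 88.7]
ee_rot: [-180.0, -0.1, -4.0]
force: [-3.3, -0.7, 13.4]
gripper_width: 0.8
gripper_force: 6.6
```

Call:
{"fn": "send_rows", "kwargs": {"motion": [[0,0,-0.003,0,0,0,-1],[0,0,-0.003,0,0,0,-1]]}}

```text
time_s: 14.5
ee_pos: [560.4, 62.9, 88.6]
ee_rot: [-180.0, -0.1, -4.0]
force: [-7.5, -0.4, 21.8]
gripper_width: 0.4
gripper_force: 10.8
```

The lid is on its stop at z = 88.6. I'll lift straight up, move back clear and check.

Call:
{"fn": "send_rows", "kwargs": {"motion": [[0,0,0.02,0,0,0,-1],[0,0,0.12,0,0,0,-1],[0,0,0.24,0,0,0,-1],[0,0,0.36,0,0,0,-1],[-0.1,-0.05,0.4,0,0,0,-1],[-0.2,-0.12,0.4,0,0,0,-1],[-0.3,-0.2,0.4,0,0,0,-1],[-0.33,-0.3,0.4,0,0,0,-1],[-0.36,-0.4,0.4,0,0,0,-1],[-0.4,-0.5,0.4,0,0,0,-1],[-0.4,-0.6,0.4,0,0,0,-1],[-0.4,-0.6,0.4,0,0,0,-1]]}}

```text
time_s: 16.0
ee_pos: [359.8, -239.7, 284.7]
ee_rot: [180.0, 0.0, -4.3]
force: [0.5, -1.1, -0.0]
gripper_width: 0.6
gripper_force: 0.0
```

Run:
```python
from workcell import env, eyes
from h import *
f=eyes.grab_frame("scene"); g=eyes.grab_frame("top")
print(lid(f,70,110,-70,190),lid(g,70,110,-70,190))
g0=dict(np.load("top.npz"))
a=cv2.resize(g["pixels"][140:270,180:400,::-1],(792,468),interpolation=cv2.INTER_CUBIC)
cv2.imwrite("pics/t3.png",a)
cv2.imwrite("pics/s3.png",cv2.resize(f["pixels"][120:300,170:370,::-1],(660,594),interpolation=cv2.INTER_CUBIC))
W=world(g)
for n,u in(("wide",264),("nar",320)): print(n,[W[v,u].round().astype(int).tolist() for v in range(222,244,2)])
```

```text
(np.float64(0.07981171270785321), 6914) (np.float64(0.11570425363736551), 6287)
wide [[527, 135, 2], [517, 133, 36], [512, 133, 30], [510, 135, 2], [505, 135, 0], [499, 134, 0], [494, 134, -1], [489, 134, -1], [483, 134, -1], [478, 134, -2], [472, 133, 1]]
nar [[520, -14, 82], [520, -16, 43], [514, -16, 43], [509, -17, 38], [504, -17, 42], [503, -19, 1], [498, -19, -1], [492, -19, 1], [487, -19, 0], [481, -20, 0], [475, -19, 3]]
```

View pics/t3.png

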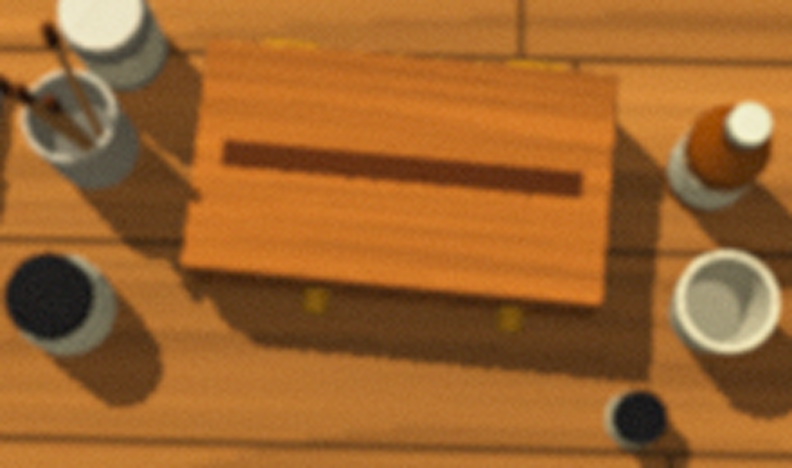

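View pics/s3.png

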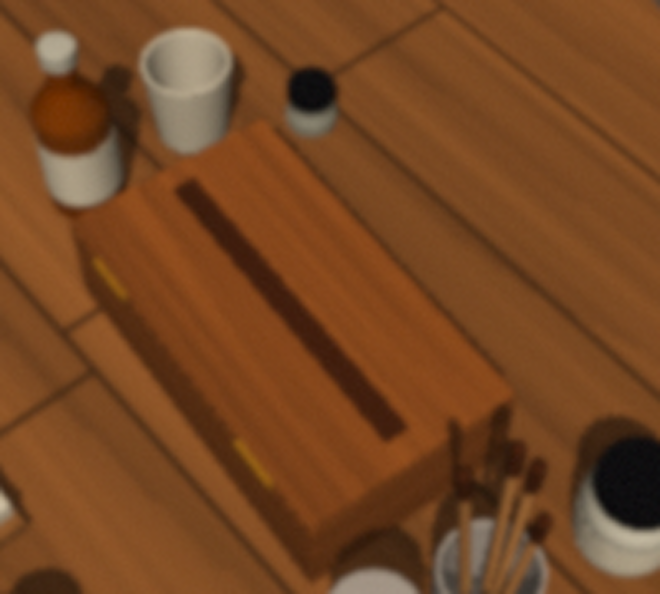

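Both knobs sit equally close to the front, at crop (315,300) and (510,318). The lid is flat to within 0.1°, and the box corner (185,267) and the jars are where they were. Handing in.

```bash
python3 -c "
from workcell import env
print(env.job_done())"
```

```text
the job is handed in; nothing more can be done
None
```

The paint box is closed: both drawers are pushed in to their stops, the lid lies flat (within about 0.1°), the box and the things around it look unmoved in the final pictures, and the job was handed in at about 16 s.

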